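# Sort the split knobs into the scrap tub and lid it

### The job

Two of the five turned wooden knobs in the sorting tray are rejects: nearly half of the head has split off, leaving a flat face. Put both rejects in the open round scrap tub, then put the loose lid on the tub and press it down past its catches until it sits fully home and level. Leave the three good knobs and the cork sanding block standing where they are in the tray, and do not knock over the glass bottle or the wax jar.

Things in the scene. Friction and masses are not known exactly. Their poses are not given: they have to be found in the camera images.
- tray: Fixed dark wooden sorting tray, 200 x 285 mm, board 8 mm thick, pale lip 8 mm wide rising to 16 mm above the bench. Origin: centre of its underside. Six places in two rows of three, 85 mm apart, at about x = -42 or +42 mm and y = -85, 0 or +85 mm, hold five knobs and a cork block in any order.
- reject_a: Reject knob: nearly half of its head has split off, leaving a flat upright face: D-shaped from above (44 mm along y, x from -22 mm to the flat at +5 mm). Otherwise as the good ones: pale turned wood, 60 mm tall, upright: foot disc 32 mm wide, 8 mm high; neck 20 mm wide; mushroom head from 20 to 60 mm up, widest at 38 to 40 mm. Origin: centre of the foot's underside, z up. About 50 g.
- reject_b: Reject knob: nearly half of its head has split off, leaving a flat upright face: D-shaped from above (44 mm along y, x from -22 mm to the flat at +5 mm). Otherwise as the good ones: pale turned wood, 60 mm tall, upright: foot disc 32 mm wide, 8 mm high; neck 20 mm wide; mushroom head from 20 to 60 mm up, widest at 38 to 40 mm. Origin: centre of the foot's underside, z up. About 50 g.
- reject_a_mid (a point): Middle of reject_a's head, on the knob's axis 38 mm above its foot: the height to grip it.
- reject_b_mid (a point): Middle of reject_b's head, on the knob's axis 38 mm above its foot: the height to grip it.
- good_a: Good stick-handle knob, whole round head 44 mm diameter, pale turned wood, 60 mm tall, upright: foot disc 32 mm wide, 8 mm high; neck 20 mm wide; mushroom head from 20 to 60 mm up, widest at 38 to 40 mm. Origin: centre of the foot's underside, z up. About 50 g.
- good_b: Good stick-handle knob, whole round head 44 mm diameter, pale turned wood, 60 mm tall, upright: foot disc 32 mm wide, 8 mm high; neck 20 mm wide; mushroom head from 20 to 60 mm up, widest at 38 to 40 mm. Origin: centre of the foot's underside, z up. About 50 g.
- good_c: Good stick-handle knob, whole round head 44 mm diameter, pale turned wood, 60 mm tall, upright: foot disc 32 mm wide, 8 mm high; neck 20 mm wide; mushroom head from 20 to 60 mm up, widest at 38 to 40 mm. Origin: centre of the foot's underside, z up. About 50 g.
- block: Cork sanding block lying in the tray, 58 x 32 x 26 mm high, x along its length. Origin: centre of its underside.
- tub: Fixed open round scrap tub, white plastic, outside diameter 160 mm, 85 mm high, wall 4 mm, floor 5 mm thick, clear opening 149 mm. Three sprung catches (10 mm balls in line with grey pads outside) stick out 6 mm from the inner wall, 6 mm below the rim, and give way outward. Origin: centre of its underside, z up.
- tub_rim (a point): Centre of the tub's mouth, at the height of the rim (85 mm above the tub's origin).
- lid: Loose white lid, right way up, 90 g. Origin: centre of its underside, z up. Plug 144 mm wide, 14 mm deep, 4 mm chamfer; above it a plate 166 mm wide, 5 mm thick; on top a round grip 22 mm wide, from 19 to 53 mm above the origin. Just laid on the tub it rests on the catches, about 8 mm high; 5 to 10 N press it home: plate on the rim, origin 71 mm above the tub's origin.
- lid_grip (a point): Point on the axis of the lid's grip, 40 mm above the lid's origin: the height to hold it.
- bottle: Glass bottle, bystander, 54 mm diameter, 170 mm tall, standing beyond the tray and tub. Origin: centre of its underside.
- wax_jar: Amber glass wax jar, bystander, 60 mm diameter, 60 mm tall. Origin: centre of its underside.
Not all that is in view belongs to the job. What is shaped like the reject_b but green or red is not meant. Leave any green look-alike of the reject_a alone.

How it is judged:
By the outcome, as a careful person would: the job done as asked, in the order asked, and still so for the second after the job is handed in, with the robot touching nothing.
It also fails if it takes over 64 s, if anything falls off the work surface, if the arm or the gripper's body presses on something with over 40 N, if the wrist force passes 120 N, or if a joint passes its speed limit or range.

### The arm

A 6-joint arm with a two-finger parallel gripper is mounted at the origin on the work surface. World frame = base frame: x ahead of the robot, y to its left, z up, the work surface at z = 0. Lengths are in m, angles in rad, forces in N, time in s.
With the tool pointing down it reaches from about 0.3 to 0.85 m from the base axis. Payload 4.2 kg.
Tool frame: the origin (TCP) lies at the very end of the fingers, on their centre line; the grasp point (between the pads) lies 19 mm behind it; z points along the fingers, y is the line along which they close (so a half turn about z gives the same grasp; the last joint's range is limited). The gripper opens to 91 mm and grips with 3 to 60 N. Pads are 32 mm wide; open, the fingers measure 118 mm over their backs; the gripper's body (76 mm by 178 mm) begins 60 mm behind the grasp point.
Start: joints at [1.235, 0.32, 1.565, -0, 1.257, -0.02], TCP at [0.179, 0.547, 0.214] pointing down, gripper open.
Joint ranges: [-3.11, 3.11], [-0.84, 2.01], [0.21, 2.61], [-1.34, 4.49], [0.05, 2.63], [-2.56, 2.56]. Speed limits (rad/s): [2.57, 2.57, 3.14, 3.14, 3.14, 3.14].

### API

Orientations are given as a rotation vector (axis times angle).
In Python, from rig import arm, imaging gives the robot as it stands.
- The arm moves only by the tool play_rows, never from a script. Its argument "deltas" is one flat list of numbers, 7 for each row, row after row: the shift along the world's x, y, z each as a share of 400 mm, from -1 to 1, then the turn, a rotation vector about the world's x, y, z each as a share of 2 rad, from -1 to 1, then the opening, from 0 (shut) to 1 (fully open). A call has 1 to 8 rows; each row shifts and turns the commanded pose from where the row before left it; what a row does not reach is not made up. A row lasts 1/8 s, in which the tool goes at most 62.5 mm and 10.7 degrees, less where a joint would pass 70% of its speed; a pose out of reach is approached as far as the arm can. A call with a number of a shift or a turn outside -1 to 1 is refused whole. A call with a gripper value outside its range is refused whole. The fingers move at their own pace and stop on an object; "squeeze" is the grip in N (left out, the last holds). Time passes only in rows, so rows that do not move let the fingers close. It gives the time, the measured TCP pose, the force, the opening and the grip force at its end, in the units of the state.
- arm.state(): the state, without advancing time (a new reading comes with each control period).
- imaging.snapshot(name): name is "scene" or "top"; returns the picture (400x640x3 uint8, red, green, blue); there is no depth.
- imaging.get_calibration(name): a dict with "fx", "fy", "cx", "cy" (pixels), "rvec" (rotation vector, rad) and "tvec" (3), from world to camera coordinates, as OpenCV has them. Camera axes: x right, y down, z forward; pixel columns grow to the right and rows downward; lengths in m; the calibration is good to about 2 mm. A picture is of the moment at which its call begins. get_calibration takes no time and is no camera call.
- arm.finish_job(): hands the job in; it is judged then, once.
The state is a dict: "time": time; "qpos": joint angles; "qd": joint speeds; "effort": joint torques, N m; "tool_pos": TCP position; "tcp_rot": TCP orientation; "wrist_force": force on the tool from outside, world axes, zero at the start; "ft_torque": the same for the moment, N m; "gripper_width": finger opening in m; "grip_force": force on a finger pad.
Only numpy, scipy, OpenCV 4.12 (cv2) and the standard library are available. Lean on these libraries where they do the work, as an engineer would, in place of code of your own. Each camera call takes 0.05 s, during which the arm holds its last target. There are 200 camera calls.

## Working session

There is one attempt and no reset: what is moved stays moved. The work goes in short steps, Python scripts to look and compute and a tool call to move; the robot and the scene stay as the last step left them, time stands still between calls to the robot, and variables do not carry over. Pictures are saved under pics/ and viewed, at most 10 in all, crops included, and the job is handed in when it is done.

Besides the shell and the picture viewer there is one more tool, called as name(argument=value, ...), one argument or row to a line, values as JSON. play_rows: Moves the arm, as the interface text tells. Shift numbers are shares of 400 mm and turn numbers shares of 2 rad, none past 1 either way. Its arguments: {"type":"object","properties":{"deltas":{"type":"array"},"squeeze":{"type":"number"}},"required":["deltas"]}

```bash
mkdir -p pics; cat > h.py <<'E'
import cv2,numpy as np
from rig import arm,imaging
def ray(name,u,v,z):
    c=imaging.get_calibration(name);R=cv2.Rodrigues(np.array(c["rvec"],float))[0];t=np.array(c["tvec"],float).ravel()
    d=R.T@np.array([(u-c["cx"])/c["fx"],(v-c["cy"])/c["fy"],1]);o=-R.T@t
    return o+d*(z-o[2])/d[2]
def proj(name,p):
    c=imaging.get_calibration(name);K=np.array([[c["fx"],0,c["cx"]],[0,c["fy"],c["cy"]],[0,0,1.]])
    return cv2.projectPoints(np.array([p],float),np.array(c["rvec"],float),np.array(c["tvec"],float),K,None)[0].ravel()
def save(name,f,crop=None,s=1):
    im=imaging.snapshot(name)
    if crop: im=im[crop[1]:crop[3],crop[0]:crop[2]]
    if s!=1: im=cv2.resize(im,None,fx=s,fy=s,interpolation=cv2.INTER_CUBIC)
    cv2.imwrite('pics/'+f,im[:,:,::-1])
E
python3 -c "
from h import *
for n in ('top','scene'):
    save(n,n+'1.png'); c=imaging.get_calibration(n);R=cv2.Rodrigues(np.array(c['rvec'],float))[0];print(n,c['fx'],-R.T@np.array(c['tvec']).ravel(),R.round(2).tolist())
print(arm.state())"
```

```text
top 437.1650028680285 [ 0.5090294  -0.00172823  1.13252243] [[0.03, -1.0, 0.01], [-1.0, -0.03, -0.09], [0.09, -0.0, -1.0]]
scene 377.0094428902866 [ 0.86433819 -0.44200987  0.92287563] [[0.89, 0.45, -0.01], [0.38, -0.77, -0.51], [-0.24, 0.45, -0.86]]
{'time': 0.1, 'qpos': array([ 1.23502680e+00,  3.20224665e-01,  1.56550584e+00, -1.35491762e-05,
        1.25742194e+00, -1.99740941e-02]), 'qd': array([-4.03194109e-04, -1.05363059e-03, -4.61746183e-03, -2.03970284e-03,
        7.02276595e-04, -9.14589736e-05]), 'effort': array([ 2.03420495e-04, -4.13329983e+01, -2.32507843e+01,  7.28329760e-02,
        4.22331796e-02, -3.62315916e-05]), 'tool_pos': array([0.17842447, 0.54615682, 0.21322614]), 'tcp_rot': array([-4.93943606e-01, -3.10225144e+00,  2.41484057e-03]), 'wrist_force': array([ 0.30995613, -0.22519248, -0.81007458]), 'ft_torque': array([-0.0638584,  0.0277963,  0.0240199]), 'grip_force': 0.0, 'gripper_width': 0.09139116496359502}
```

View pics/top1.png

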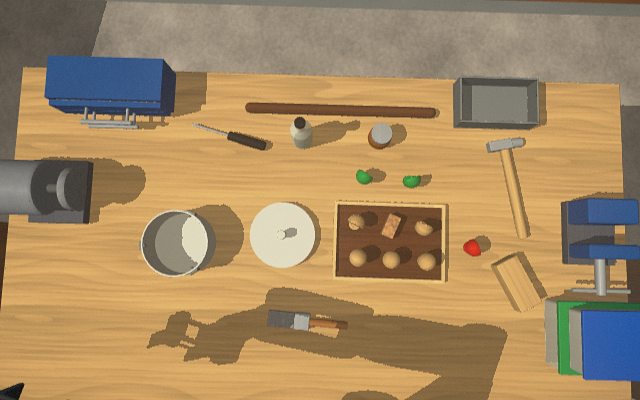

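View pics/scene1.png

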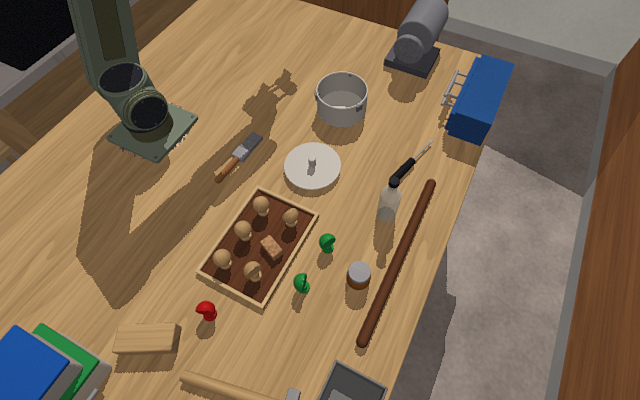

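Knob candidates in the top view are (356,222), (424,228), (358,257), (391,260) and (427,262). The look-alikes are green at (363,177) and (411,181) and red at (472,247). The block is at (392,225), the lid at (283,235) and the tub at (178,243). Next is one close crop of the tray from both views, to pick out the split heads.

```bash
python3 -c "
from h import *
a=cv2.resize(imaging.snapshot('top')[198:286,330:450],None,fx=4.5,fy=4.5,interpolation=cv2.INTER_CUBIC)
cv2.imwrite('pics/trayt.png',a[:,:,::-1])
a=cv2.resize(imaging.snapshot('scene')[185:310,195:320],None,fx=4.5,fy=4.5,interpolation=cv2.INTER_CUBIC)
cv2.imwrite('pics/trays.png',a[:,:,::-1])
"
```

```text
(no output)
```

View pics/trayt.png

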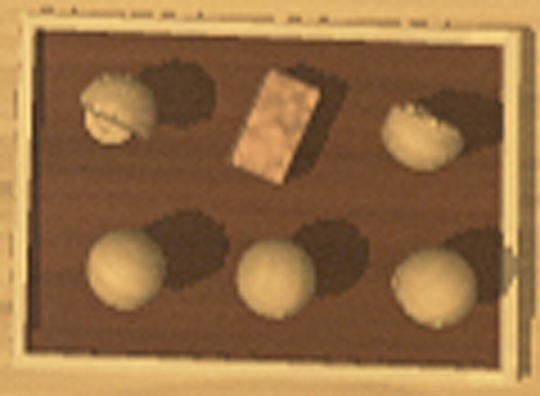

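View pics/trays.png

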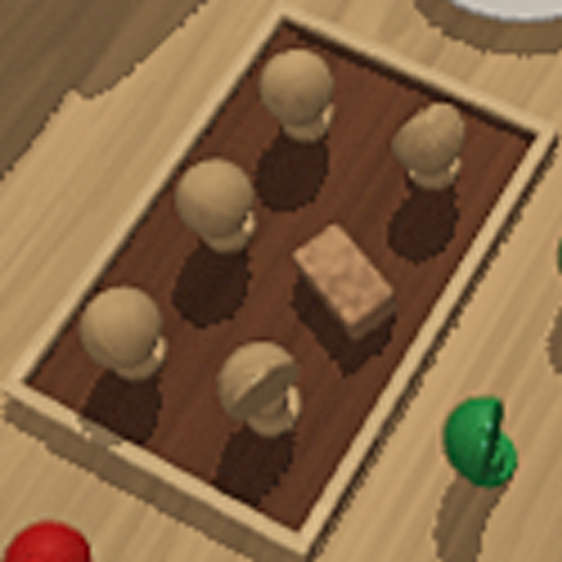

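The crops show the split heads on the +x side of the tray. In top crop pixels, reject A is at (118,108) with its flat facing lower-left (about −x+y), and reject B is at (425,135) with its flat facing up (about +x−y). The other three heads are whole. I'll measure next.

```bash
cat > m.py <<'E'
from h import *
im=imaging.snapshot('top').astype(int);h=cv2.cvtColor(im.astype(np.uint8),cv2.COLOR_RGB2HSV)
V=h[...,2]
x0,y0=336,204
roi=V[y0:278,x0:443]
t,m=cv2.threshold(roi.astype(np.uint8),0,255,cv2.THRESH_OTSU);print('otsu',t)
for c in cv2.findContours(m,cv2.RETR_EXTERNAL,cv2.CHAIN_APPROX_NONE)[0]:
    if 60<cv2.contourArea(c)<600:
        (u,v),r=cv2.minEnclosingCircle(c);p=ray('top',u+x0,v+y0,.047)
        print('knob?',round(u+x0,1),round(v+y0,1),'r mm',round(r*1085/437,1),'A',cv2.contourArea(c),p.round(4),'minrect',cv2.minAreaRect(c)[1:])
w=((h[...,1]<60)&(V>150)).astype(np.uint8)
n,l,s,c=cv2.connectedComponentsWithStats(w)
for i in range(1,n):
    if s[i,4]>150:
        k=max(cv2.findContours((l==i).astype(np.uint8),0,1)[0],key=len);(u,v),r=cv2.minEnclosingCircle(k)
        print('white',s[i],round(u,1),round(v,1),round(r,1),'z.019',ray('top',u,v,.019).round(4),'z.085',ray('top',u,v,.085).round(4))
for q in ((298,140),(380,135),(392,225)): print(q,ray('top',*q,.03).round(3))
a=im[195:285,130:330].astype(np.uint8)
cv2.imwrite('pics/tub.png',cv2.resize(a,None,fx=4,fy=4,interpolation=cv2.INTER_CUBIC)[:,:,::-1])
E
python3 m.py
```

```text
otsu 155.0
knob? 425.0 262.5 r mm 20.8 A 174.5 [ 0.4646 -0.2654  0.047 ] minrect ((15.55634880065918, 14.849241256713867), 45.0)
knob? 389.2 260.4 r mm 20.1 A 161.5 [ 0.4674 -0.1771  0.047 ] minrect ((14.849241256713867, 14.142135620117188), 45.0)
knob? 355.4 258.3 r mm 20.1 A 154.5 [ 0.4703 -0.0936  0.047 ] minrect ((15.55634880065918, 13.435027122497559), 45.0)
knob? 422.7 227.3 r mm 19.3 A 130.5 [ 0.551  -0.2593  0.047 ] minrect ((15.254256248474121, 11.648704528808594), 33.6900634765625)
knob? 354.1 222.1 r mm 17.9 A 128.0 [ 0.5595 -0.0886  0.047 ] minrect ((13.435027122497559, 12.727922439575195), 45.0)
knob? 391.0 226.0 r mm 29.9 A 239.0 [ 0.5523 -0.1806  0.047 ] minrect ((12.21150016784668, 22.1907901763916), 23.198591232299805)
knob? 391.0 231.0 r mm 143.3 A 165.5 [ 0.5399 -0.1807  0.047 ] minrect ((54.0, 102.0), 90.0)
white [  112     2   310    75 14759] 266.5 38.5 154.9 z.019 [1.0411 0.1502 0.019 ] z.085 [1.0095 0.1412 0.085 ]
white [ 410   11  195   72 7994] 507.0 44.0 102.5 z.019 [ 1.0443 -0.4884  0.019 ] z.085 [ 1.0126 -0.4596  0.085 ]
white [ 79 108  51  16 158] 104.1 
[... 330 characters left out ...]
9 32.7 z.019 [0.5236 0.0912 0.019 ] z.085 [0.5227 0.0857 0.085 ]
white [ 141  210   67   67 1178] 174.0 242.5 34.3 z.019 [0.4974 0.3637 0.019 ] z.085 [0.4981 0.3421 0.085 ]
white [596 259   9  37 245] 600.5 277.0 18.1 z.019 [ 0.4383 -0.7164  0.019 ] z.085 [ 0.4425 -0.674   0.085 ]
white [545 301  13  62 658] 550.5 331.5 31.0 z.019 [ 0.3006 -0.5864  0.019 ] z.085 [ 0.313  -0.5518  0.085 ]
white [569 310  13  63 574] 575.0 341.0 31.6 z.019 [ 0.279  -0.6471  0.019 ] z.085 [ 0.2926 -0.6089  0.085 ]
white [294 315  15  16 202] 301.0 322.5 9.6 z.019 [0.3074 0.0367 0.019 ] z.085 [0.3193 0.0344 0.085 ]
(298, 140) [0.767 0.058 0.03 ]
(380, 135) [ 0.786 -0.153  0.03 ]
(392, 225) [ 0.556 -0.186  0.03 ]
```

View pics/tub.png

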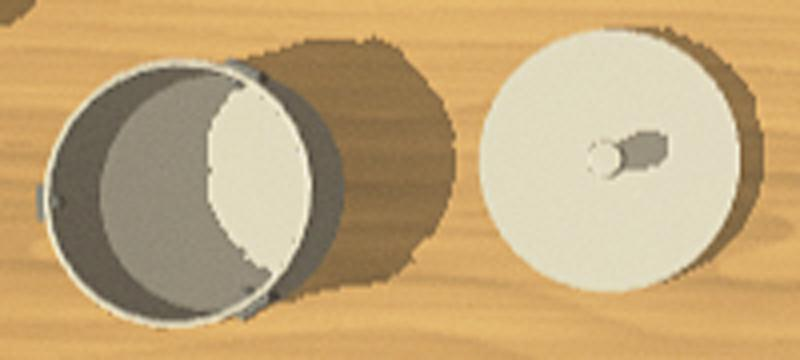

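The tub rim is clean at crop (178,193), and the lid's grip is centred at (604,158). First move is to hover above reject A, closing direction along its flat's normal (yaw about −29°).

play_rows(
  deltas=[0.0605, -0.1006, -0.0094, 0, 0, -0.0551, 0.75, 0.0605, -0.1006, -0.0094, 0, 0, -0.0551, 0.75, 0.0605, -0.1006, -0.0094, 0, 0, -0.0551, 0.75, 0.0605, -0.1006, -0.0094, 0, 0, -0.0551, 0.75, 0.0605, -0.1006, -0.0094, 0, 0, -0.0551, 0.75, 0.0605, -0.1006, -0.0094, 0, 0, -0.0551, 0.75, 0.0605, -0.1006, -0.0094, 0, 0, -0.0551, 0.75, 0.0605, -0.1006, -0.0094, 0, 0, -0.0551, 0.75],
  squeeze=20,
)

```text
time: 1.25
tool_pos: [0.3728, 0.2233, 0.1839]
tcp_rot: [1.775, 2.592, 0.001]
wrist_force: [1.1, 0.7, -0.3]
gripper_width: 0.0684
grip_force: 0.0
```

play_rows(
  deltas=[0.0605, -0.1006, -0.0094, 0, 0, -0.0551, 0.75, 0.0605, -0.1006, -0.0094, 0, 0, -0.0551, 0.75, 0.0605, -0.1006, -0.0094, 0, 0, -0.0551, 0.75, 0.0605, -0.1006, -0.0094, 0, 0, -0.0551, 0.75, 0.0605, -0.1006, -0.0094, 0, 0, -0.0551, 0.75, 0.0605, -0.1006, -0.0094, 0, 0, -0.0551, 0.75, 0.0605, -0.1006, -0.0094, 0, 0, -0.0551, 0.75, 0.0605, -0.1006, -0.0094, 0, 0, -0.0551, 0.75],
)

```text
time: 2.25
tool_pos: [0.5664, -0.0987, 0.1536]
tcp_rot: [-2.712, -1.586, -0.0]
wrist_force: [0.8, 0.6, 0.6]
gripper_width: 0.0686
grip_force: 0.0
```

```bash
cat >> h.py <<'E'
def pr():
    from scipy.spatial.transform import Rotation as R
    s=arm.state();M=R.from_rotvec(s['tcp_rot']).as_matrix();y=M[:,1]
    print('t',s['time'],'tcp',s['tool_pos'].round(4),'yaw_y',np.degrees(np.arctan2(y[1],y[0])).round(1),'tilt',M[:,2].round(3),'w',round(s['gripper_width'],4),'F',s['wrist_force'].round(1),'g',s['grip_force'])
E
python3 -c "
from h import *
pr();save('scene','hovA.png',(200,150,400,300),3)"
```

```text
t 2.25 tcp [ 0.5664 -0.0987  0.1536] yaw_y -29.3 tilt [ 0.  0. -1.] w 0.0686 F [0.8 0.6 0.6] g 0.0
```

View pics/hovA.png

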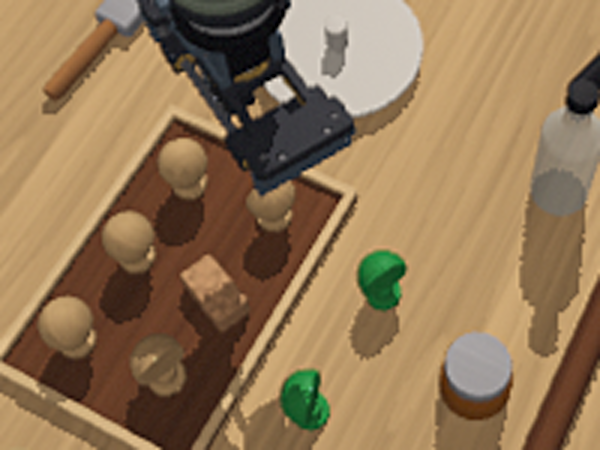

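Hover is fine: the gripper is over reject A (head at crop (270,205)). I'll cross-check the knob positions with foot rays from the scene view.

```bash
python3 -c "
from h import *
print(ray('scene',291.4,223.9,.014),ray('scene',255.2,278.3,.014))
# calib check w. good knob foot/heads: crop (297,87),(217,200),(122,330)
for q in ((297,87),(215,198),(120,328)): print(ray('scene',q[0]/4.5+195,q[1]/4.5+185,.048))
print(ray('scene',200+336/3,150+25/3,.053))
"
```

```text
[ 0.56508675 -0.10150927  0.014     ] [ 0.55886673 -0.2707134   0.014     ]
[ 0.47554179 -0.10031415  0.048     ]
[ 0.47212745 -0.182169    0.048     ]
[ 0.46893604 -0.27056715  0.048     ]
[0.528067   0.08842293 0.053     ]
```

play_rows(
  deltas=[0.005, -0.0075, -0.08, 0, 0, 0, 0.75, 0, 0, -0.08, 0, 0, 0, 0.75, 0, 0, -0.08, 0, 0, 0, 0.75, 0, 0, -0.05, 0, 0, 0, 0.75, 0, 0, -0.0265, 0, 0, 0, 0.75, 0, 0, 0, 0, 0, 0, 0.75],
)

```text
time: 3.05
tool_pos: [0.5675, -0.1001, 0.0268]
tcp_rot: [-2.708, -1.592, 0.001]
wrist_force: [0.2, 0.4, -0.6]
gripper_width: 0.0685
grip_force: 0.0
```

play_rows(
  deltas=[0, 0, 0, 0, 0, 0, 0.1, 0, 0, 0, 0, 0, 0, 0.1, 0, 0, 0, 0, 0, 0, 0.1, 0, 0, 0, 0, 0, 0, 0.1, 0, 0, 0, 0, 0, 0, 0.1, 0, 0, 0, 0, 0, 0, 0.1],
)

```text
time: 3.8
tool_pos: [0.5677, -0.1002, 0.0278]
tcp_rot: [-2.708, -1.592, -0.0]
wrist_force: [-2.0, 0.5, 5.7]
gripper_width: 0.0298
grip_force: 20.0
```

play_rows(
  deltas=[0, 0, 0.03, 0, 0, 0, 0.1, 0, 0, 0.06, 0, 0, 0, 0.1, 0, 0, 0.09, 0, 0, 0, 0.1, 0, 0, 0.09, 0, 0, 0, 0.1, 0, 0, 0.09, 0, 0, 0, 0.1, 0, 0, 0.02, 0, 0, 0, 0.1, 0, 0, 0, 0, 0, 0, 0.1],
)

```text
time: 4.68
tool_pos: [0.5676, -0.1003, 0.1791]
tcp_rot: [2.708, 1.592, 0.0]
wrist_force: [0.2, -0.0, -0.9]
gripper_width: 0.029
grip_force: 20.0
```

```bash
python3 -c "
from h import *
pr();save('scene','liftA.png',(200,120,400,270),3)"
```

```text
t 4.675 tcp [ 0.5676 -0.1003  0.1791] yaw_y -29.1 tilt [ 0. -0. -1.] w 0.029 F [ 0.2 -0.  -0.9] g 19.99947117987176
```

View pics/liftA.png

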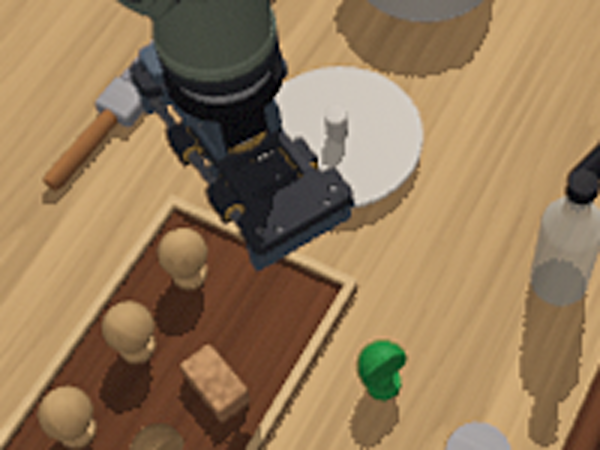

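Reject A is held and its place in the tray is empty (crop (300,290)). Carrying it to the tub.

play_rows(
  deltas=[-0.0158, 0.1466, 0, 0, 0, 0, 0.1, -0.0158, 0.1466, 0, 0, 0, 0, 0.1, -0.0158, 0.1466, 0, 0, 0, 0, 0.1, -0.0158, 0.1466, 0, 0, 0, 0, 0.1, -0.0158, 0.1466, 0, 0, 0, 0, 0.1, -0.0158, 0.1466, 0, 0, 0, 0, 0.1, -0.0158, 0.1466, 0, 0, 0, 0, 0.1, -0.0158, 0.1466, 0, 0, 0, 0, 0.1],
)

```text
time: 5.72
tool_pos: [0.5161, 0.3702, 0.1769]
tcp_rot: [2.708, 1.592, -0.006]
wrist_force: [0.4, -0.9, -0.4]
gripper_width: 0.0293
grip_force: 20.0
```

play_rows(
  deltas=[0, 0, 0, 0, 0, 0, 0.1, 0, 0, -0.08, 0, 0, 0, 0.1, 0, 0, -0.08, 0, 0, 0, 0.1, 0, 0, -0.08, 0, 0, 0, 0.1, 0, 0, -0.08, 0, 0, 0, 0.1, 0, 0, -0.04, 0, 0, 0, 0.1, 0, 0, -0.0175, 0, 0, 0, 0.1, 0, 0, 0, 0, 0, 0, 0.1],
)

```text
time: 6.72
tool_pos: [0.5175, 0.3687, 0.0283]
tcp_rot: [2.709, 1.591, 0.0]
wrist_force: [-0.3, 0.3, 0.2]
gripper_width: 0.0288
grip_force: 20.0
```

play_rows(
  deltas=[0, 0, 0, 0, 0, 0, 0.4, 0, 0, 0, 0, 0, 0, 0.48, 0, 0, 0, 0, 0, 0, 0.48, 0, 0, 0.04, 0, 0, 0, 0.48, 0, 0, 0.08, 0, 0, 0, 0.48, 0, 0, 0.12, 0, 0, 0, 0.48, 0, 0, 0.13, 0, 0, 0, 0.48, 0, 0, 0, 0, 0, 0, 0.75],
)

```text
time: 7.72
tool_pos: [0.5197, 0.3706, 0.1829]
tcp_rot: [-2.708, -1.591, -0.019]
wrist_force: [0.2, -0.5, -0.8]
gripper_width: 0.0507
grip_force: 0.0
```

play_rows(
  deltas=[0.0053, -0.113, 0, 0, 0, 0.0075, 0.75, 0.0053, -0.113, 0, 0, 0, 0.0075, 0.75, 0.0053, -0.113, 0, 0, 0, 0.0075, 0.75, 0.0053, -0.113, 0, 0, 0, 0.0075, 0.75, 0.0053, -0.113, 0, 0, 0, 0.0075, 0.75, 0.0053, -0.113, 0, 0, 0, 0.0075, 0.75, 0.0053, -0.113, 0, 0, 0, 0.0075, 0.75, 0.0053, -0.113, 0, 0, 0, 0.0075, 0.75],
)

```text
time: 8.72
tool_pos: [0.5337, 0.0058, 0.1762]
tcp_rot: [-2.608, -1.752, 0.001]
wrist_force: [0.9, -1.2, -0.4]
gripper_width: 0.0681
grip_force: 0.0
```

play_rows(
  deltas=[0.0053, -0.113, 0, 0, 0, 0.0075, 0.75, 0.0053, -0.113, 0, 0, 0, 0.0075, 0.75, 0.0053, -0.113, 0, 0, 0, 0.0075, 0.75, 0.0053, -0.113, 0, 0, 0, 0.0075, 0.75, 0.0053, -0.113, 0, 0, 0, 0.0075, 0.75, 0.0053, -0.113, 0, 0, 0, 0.0075, 0.75, 0, 0, 0, 0, 0, 0, 0.75],
)

```text
time: 9.6
tool_pos: [0.5464, -0.2666, 0.1757]
tcp_rot: [2.53, 1.862, -0.001]
wrist_force: [-0.2, 0.3, 0.0]
gripper_width: 0.0682
grip_force: 0.0
```

```bash
python3 -c "
from h import *
pr();a=imaging.snapshot('scene')
t=cv2.resize(a[60:135,300:380],None,fx=5,fy=5,interpolation=cv2.INTER_CUBIC);b=cv2.resize(a[185:310,195:320],None,fx=3,fy=3,interpolation=cv2.INTER_CUBIC)
cv2.imwrite('pics/two.png',np.hstack([t,b])[:,:,::-1])"
```

```text
t 9.6 tcp [ 0.5464 -0.2666  0.1757] yaw_y -17.3 tilt [-0. -0. -1.] w 0.0682 F [-0.2  0.3  0. ] g 0.0
```

View pics/two.png

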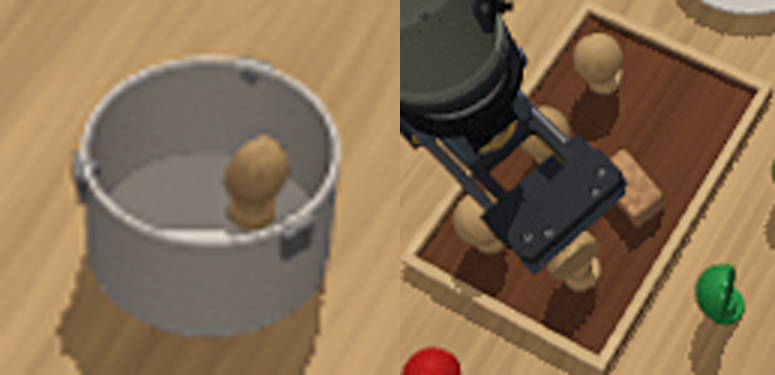

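Reject A stands upright in the tub (crop (255,180)) and the gripper is over B. Going down with a narrower opening, since a good knob stands behind.

play_rows(
  deltas=[0.0025, 0, 0, 0, 0, 0, 0.62, 0, 0, -0.08, 0, 0, 0, 0.62, 0, 0, -0.1, 0, 0, 0, 0.62, 0, 0, -0.1, 0, 0, 0, 0.62, 0, 0, -0.06, 0, 0, 0, 0.62, 0, 0, -0.03, 0, 0, 0, 0.62, 0, 0, 0, 0, 0, 0, 0.62],
)

```text
time: 10.52
tool_pos: [0.5479, -0.2631, 0.028]
tcp_rot: [-2.525, -1.868, 0.0]
wrist_force: [-0.4, -0.1, 0.4]
gripper_width: 0.0568
grip_force: 0.0
```

play_rows(
  deltas=[0, 0, 0, 0, 0, 0, 0.1, 0, 0, 0, 0, 0, 0, 0.1, 0, 0, 0, 0, 0, 0, 0.1, 0, 0, 0, 0, 0, 0, 0.1, 0, 0, 0, 0, 0, 0, 0.1, 0, 0, 0, 0, 0, 0, 0.1],
)

```text
time: 11.28
tool_pos: [0.5479, -0.2642, 0.0296]
tcp_rot: [2.526, 1.866, 0.0]
wrist_force: [-2.2, 0.8, 5.8]
gripper_width: 0.0259
grip_force: 47.3
```

play_rows(
  deltas=[0, 0, 0.03, 0, 0, 0, 0.1, 0, 0, 0.06, 0, 0, 0, 0.1, 0, 0, 0.09, 0, 0, 0, 0.1, 0, 0, 0.09, 0, 0, 0, 0.1, 0, 0, 0.09, 0, 0, 0, 0.1, 0, 0, 0.02, 0, 0, 0, 0.1, 0, 0, 0, 0, 0, 0, 0.1],
)

```text
time: 12.15
tool_pos: [0.5477, -0.2639, 0.1802]
tcp_rot: [2.527, 1.867, 0.0]
wrist_force: [0.7, -0.6, -0.9]
gripper_width: 0.026
grip_force: 43.9
```

```bash
python3 -c "
from h import *
pr();print(ray('scene',342,90,.085))
im=imaging.snapshot('scene')
h=cv2.cvtColor(im,cv2.COLOR_RGB2HSV);w=((h[...,1]<60)&(h[...,2]>150)).astype(np.uint8)
n,l,s,c=cv2.connectedComponentsWithStats(w)
for i in range(1,n):
    if s[i,4]>80 and 270<c[i][0]<380 and c[i][1]<200: print(s[i],c[i])
m=w[60:112,310:375]; ys,xs=np.nonzero(m)
"
```

```text
t 12.15 tcp [ 0.5477 -0.2639  0.1802] yaw_y -17.1 tilt [ 0. -0. -1.] w 0.026 F [ 0.7 -0.6 -0.9] g 43.86599851946812
[0.50147204 0.33681139 0.085     ]
[316  72  52  37 182] [341.52197802  93.95604396]
[ 284  142   57   47 2016] [312.0297619  165.16269841]
```

play_rows(
  deltas=[-0.0139, 0.1192, 0, 0, 0, -0.00875, 0.1, -0.0139, 0.1192, 0, 0, 0, -0.00875, 0.1, -0.0139, 0.1192, 0, 0, 0, -0.00875, 0.1, -0.0139, 0.1192, 0, 0, 0, -0.00875, 0.1, -0.0139, 0.1192, 0, 0, 0, -0.00875, 0.1, -0.0139, 0.1192, 0, 0, 0, -0.00875, 0.1, -0.0139, 0.1192, 0, 0, 0, -0.00875, 0.1, -0.0139, 0.1192, 0, 0, 0, -0.00875, 0.1],
  squeeze=20,
)

```text
time: 13.2
tool_pos: [0.5021, 0.1188, 0.1784]
tcp_rot: [-2.651, -1.684, 0.005]
wrist_force: [0.9, -0.0, -0.4]
gripper_width: 0.0261
grip_force: 34.3
```

play_rows(
  deltas=[-0.0139, 0.1192, 0, 0, 0, -0.00875, 0.1, -0.0139, 0.1192, 0, 0, 0, -0.00875, 0.1, -0.0139, 0.1192, 0, 0, 0, -0.00875, 0.1, -0.0139, 0.1192, 0, 0, 0, -0.00875, 0.1, 0, 0, 0, 0, 0, 0, 0.1, 0, 0, -0.06, 0, 0, 0, 0.1, 0, 0, -0.08, 0, 0, 0, 0.1, 0, 0, -0.08, 0, 0, 0, 0.1],
)

```text
time: 14.2
tool_pos: [0.4806, 0.3066, 0.0901]
tcp_rot: [2.708, 1.591, -0.004]
wrist_force: [0.2, 0.5, -0.7]
gripper_width: 0.0259
grip_force: 34.3
```

play_rows(
  deltas=[0, 0, -0.08, 0, 0, 0, 0.1, 0, 0, -0.05, 0, 0, 0, 0.1, 0, 0, -0.02, 0, 0, 0, 0.1, 0, 0, 0, 0, 0, 0, 0.1],
)

```text
time: 14.7
tool_pos: [0.4809, 0.3073, 0.0315]
tcp_rot: [2.709, 1.591, -0.003]
wrist_force: [0.4, -1.0, -0.3]
gripper_width: 0.0258
grip_force: 34.3
```

play_rows(
  deltas=[0, 0, 0, 0, 0, 0, 0.4, 0, 0, 0, 0, 0, 0, 0.48, 0, 0, 0, 0, 0, 0, 0.48, 0, 0, 0.04, 0, 0, 0, 0.48, 0, 0, 0.08, 0, 0, 0, 0.48, 0, 0, 0.12, 0, 0, 0, 0.48, 0, 0, 0.13, 0, 0, 0, 0.48, 0, 0, 0, 0, 0, 0, 0.6],
)

```text
time: 15.7
tool_pos: [0.4837, 0.3099, 0.1863]
tcp_rot: [-2.708, -1.592, -0.019]
wrist_force: [-0.4, 0.5, -1.1]
gripper_width: 0.0508
grip_force: 0.0
```

play_rows(
  deltas=[0.0225, -0.1085, 0, 0, 0, 0, 0.7, 0.0225, -0.1085, 0, 0, 0, 0, 0.7, 0.0225, -0.1085, 0, 0, 0, 0, 0.7, 0.0225, -0.1085, 0, 0, 0, 0, 0.7, 0.0225, -0.1085, 0, 0, 0, 0, 0.7, 0, 0, 0, 0, 0, 0, 0.7, 0, 0, 0, 0, 0, 0, 0.7],
)

```text
time: 16.58
tool_pos: [0.5258, 0.0915, 0.1801]
tcp_rot: [-2.708, -1.591, 0.0]
wrist_force: [0.7, 1.0, 0.7]
gripper_width: 0.0636
grip_force: 0.0
```

```bash
python3 -c "
from h import *
pr();a=imaging.snapshot('scene');b=imaging.snapshot('top')
t=cv2.resize(a[60:200,260:380],None,fx=4,fy=4,interpolation=cv2.INTER_CUBIC);
b=cv2.resize(b[200:340,130:210],None,fx=4,fy=4,interpolation=cv2.INTER_CUBIC)
cv2.imwrite('pics/lid.png',np.hstack([t,b])[:,:,::-1])"
```

```text
t 16.575 tcp [0.5258 0.0915 0.1801] yaw_y -29.1 tilt [-0.001  0.    -1.   ] w 0.0636 F [0.7 1.  0.7] g 0.0
```

View pics/lid.png

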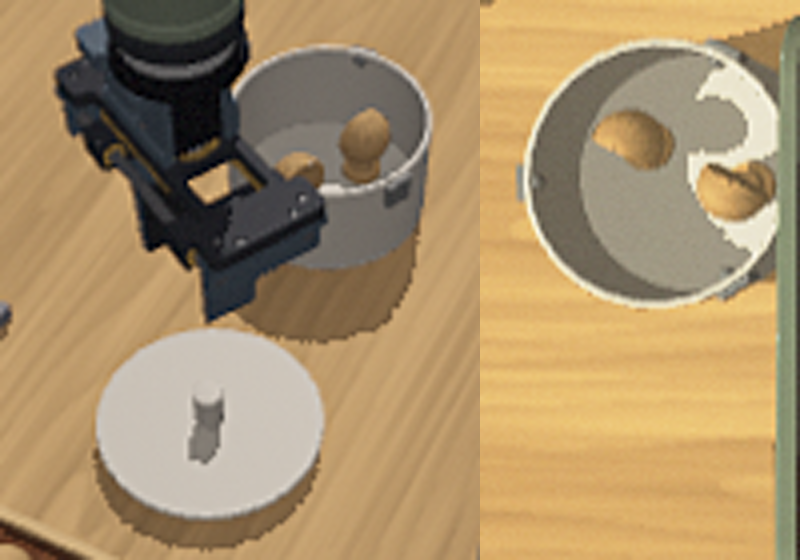

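Both rejects are inside the tub (right panel (635,140) and (735,190)), and the lid's grip is free at (208,392). Gripping the lid now.

play_rows(
  deltas=[0, 0, -0.08, 0, 0, 0, 0.55, 0, 0, -0.1, 0, 0, 0, 0.55, 0, 0, -0.1, 0, 0, 0, 0.55, 0, 0, -0.07, 0, 0, 0, 0.55, 0, 0, -0.025, 0, 0, 0, 0.55, 0, 0, -0.01, 0, 0, 0, 0.55, 0, 0, 0, 0, 0, 0, 0.55],
)

```text
time: 17.55
tool_pos: [0.5268, 0.0916, 0.027]
tcp_rot: [2.708, 1.592, 0.002]
wrist_force: [0.3, 0.4, 0.9]
gripper_width: 0.0505
grip_force: 0.0
```

play_rows(
  deltas=[0, 0, 0, 0, 0, 0, 0.1, 0, 0, 0, 0, 0, 0, 0.1, 0, 0, 0, 0, 0, 0, 0.1, 0, 0, 0, 0, 0, 0, 0.1, 0, 0, 0, 0, 0, 0, 0.1, 0, 0, 0, 0, 0, 0, 0.1],
  squeeze=40,
)

```text
time: 18.3
tool_pos: [0.5263, 0.0912, 0.0265]
tcp_rot: [2.708, 1.591, 0.001]
wrist_force: [-0.9, -1.1, 4.9]
gripper_width: 0.0217
grip_force: 40.0
```

play_rows(
  deltas=[0, 0, 0.03, 0, 0, 0, 0.1, 0, 0, 0.09, 0, 0, 0, 0.1, 0, 0, 0.1, 0, 0, 0, 0.1, 0, 0, 0.09, 0, 0, 0, 0.1, 0, 0, 0, 0, 0, 0, 0.1, 0, 0, 0, 0, 0, 0, 0.1],
)

```text
time: 19.05
tool_pos: [0.5253, 0.0911, 0.1495]
tcp_rot: [-2.708, -1.591, 0.002]
wrist_force: [-0.8, 0.1, -0.6]
gripper_width: 0.0213
grip_force: 40.0
```

play_rows(
  deltas=[-0.0085, 0.0775, 0, 0, 0, 0, 0.1, -0.0085, 0.0775, 0, 0, 0, 0, 0.1, -0.0085, 0.0775, 0, 0, 0, 0, 0.1, -0.0085, 0.0775, 0, 0, 0, 0, 0.1, -0.0085, 0.0775, 0, 0, 0, 0, 0.1, -0.0085, 0.0775, 0, 0, 0, 0, 0.1, -0.0085, 0.0775, 0, 0, 0, 0, 0.1, -0.0085, 0.0775, 0, 0, 0, 0, 0.1],
)

```text
time: 20.05
tool_pos: [0.4978, 0.3396, 0.148]
tcp_rot: [2.708, 1.592, -0.007]
wrist_force: [0.2, 0.1, 0.1]
gripper_width: 0.0212
grip_force: 40.0
```

play_rows(
  deltas=[0, 0, 0, 0, 0, 0, 0.1, 0, 0, 0, 0, 0, 0, 0.1, 0, 0, 0, 0, 0, 0, 0.1],
)

```text
time: 20.42
tool_pos: [0.4988, 0.3381, 0.1496]
tcp_rot: [2.709, 1.59, -0.002]
wrist_force: [0.5, -0.4, -1.0]
gripper_width: 0.0212
grip_force: 40.0
```

```bash
cat > f.py <<'E'
from h import *
from scipy.optimize import least_squares
def fit(im,name,box,z,R,c0,tol,clip=0):
    h=cv2.cvtColor(im,cv2.COLOR_RGB2HSV);w=((h[...,1]<70)&(h[...,2]>150)).astype(np.uint8)
    x0,y0,x1,y1=box;w=w[y0:y1,x0:x1]
    n,l,s,_=cv2.connectedComponentsWithStats(w,connectivity=8);i=1+np.argmax(s[1:,4]) 
    cs=cv2.findContours((l==i).astype(np.uint8),cv2.RETR_EXTERNAL,cv2.CHAIN_APPROX_NONE)[0];c=max(cs,key=len)[:,0]
    P=np.array([ray(name,u+x0,v+y0,z)[:2] for u,v in c])
    P=P[abs(np.hypot(*(P-c0).T)-R)<tol]
    r=least_squares(lambda q:np.hypot(P[:,0]-q[0],P[:,1]-q[1])-q[2],[*c0,R],loss='soft_l1',f_scale=.001)
    a=np.degrees(np.arctan2(*(P-r.x[:2]).T[::-1]))
    print(name,z,'n',len(P),'centre,R mm',(r.x*1000).round(1),'res',np.median(abs(r.fun)).round(4),'sectors',np.histogram(a,8,(-180,180))[0])
if __name__=='__main__':
    t0=cv2.imread('pics/top1.png')[:,:,::-1].copy();s0=cv2.imread('pics/scene1.png')[:,:,::-1].copy()
    fit(t0,'top',(130,200,215,285),.085,.08,(.498,.339),.006)
    fit(s0,'scene',(305,65,380,115),.085,.08,(.499,.339),.006)
    fit(t0,'top',(240,195,325,275),.019,.083,(.525,.09),.008)
    fit(s0,'scene',(275,135,350,200),.019,.083,(.525,.09),.008)
    t=imaging.snapshot('top');s=imaging.snapshot('scene');pr()
    fit(t,'top',(120,190,220,290),.142,.083,(.499,.338),.008)
    fit(s,'scene',(280,35,390,130),.142,.083,(.499,.338),.008)
    a=cv2.resize(t[190:290,110:220],None,fx=3.6,fy=3.6);b=cv2.resize(s[40:140,280:390],None,fx=3.6,fy=3.6)
    cv2.imwrite('pics/cmp.png',np.hstack([a,b])[:,:,::-1])
E
python3 f.py
```

```text
top 0.085 n 187 centre,R mm [497.7 341.9  78.4] res 0.0005 sectors [24 23 23 23 23 24 24 23]
scene 0.085 n 179 centre,R mm [498.1 340.7  77.9] res 0.001 sectors [ 3 26 27 30 27 29 37  0]
top 0.019 n 183 centre,R mm [524.8  91.4  81.7] res 0.0005 sectors [24 22 23 22 24 22 24 22]
scene 0.019 n 146 centre,R mm [525.1  90.4  81.8] res 0.0006 sectors [17 17 22 18 18 15 21 18]
t 20.525 tcp [0.4991 0.3383 0.1501] yaw_y -29.2 tilt [-0. -0. -1.] w 0.0211 F [-0.4  0.4 -1.8] g 39.99984920024872
top 0.142 n 130 centre,R mm [497.2 331.5  80.3] res 0.0012 sectors [29 25 26 28  0  0  0 22]
scene 0.142 n 38 centre,R mm [503.2 337.4  77.6] res 0.0008 sectors [ 0  0  2 17 14  5  0  0]
```

View pics/cmp.png

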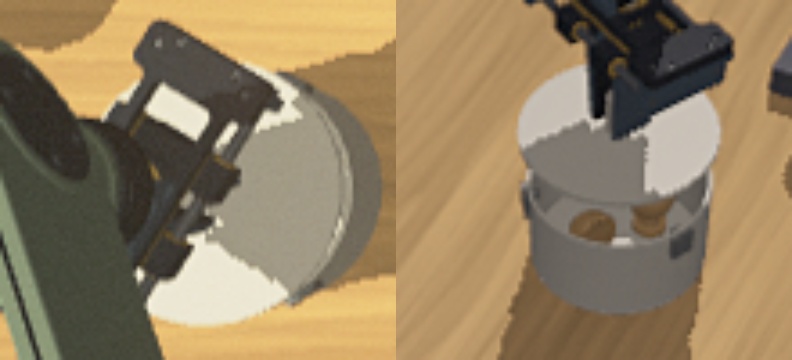

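Both cameras agree on the tub at (498,341) mm and the lid's pick-up centre at (525,91) mm. The picture shows the lid held level over the tub, about 3 mm short in y. Correcting that and lowering.

play_rows(
  deltas=[-0.001, 0.0088, 0, 0, 0, 0, 0.1, 0, 0, -0.03, 0, 0, 0, 0.1, 0, 0, -0.03, 0, 0, 0, 0.1, 0, 0, -0.02, 0, 0, 0, 0.1, 0, 0, -0.015, 0, 0, 0, 0.1, 0, 0, 0, 0, 0, 0, 0.1],
)

```text
time: 21.28
tool_pos: [0.4983, 0.3426, 0.1116]
tcp_rot: [2.708, 1.592, -0.002]
wrist_force: [0.2, -0.1, -1.5]
gripper_width: 0.0211
grip_force: 40.0
```

play_rows(
  deltas=[0, 0, -0.005, 0, 0, 0, 0.1, 0, 0, -0.005, 0, 0, 0, 0.1, 0, 0, 0, 0, 0, 0, 0.1],
)

```text
time: 21.65
tool_pos: [0.4985, 0.3427, 0.1082]
tcp_rot: [2.708, 1.592, 0.0]
wrist_force: [0.6, -0.6, -1.0]
gripper_width: 0.0212
grip_force: 40.0
```

play_rows(
  deltas=[0, 0, -0.005, 0, 0, 0, 0.1, 0, 0, -0.005, 0, 0, 0, 0.1, 0, 0, 0, 0, 0, 0, 0.1],
)

```text
time: 22.02
tool_pos: [0.4992, 0.343, 0.1052]
tcp_rot: [2.708, 1.592, 0.003]
wrist_force: [-0.1, -0.0, 5.0]
gripper_width: 0.0211
grip_force: 40.0
```

play_rows(
  deltas=[0, 0, -0.005, 0, 0, 0, 0.1, 0, 0, -0.005, 0, 0, 0, 0.1, 0, 0, 0, 0, 0, 0, 0.1],
)

```text
time: 22.4
tool_pos: [0.4988, 0.3429, 0.0999]
tcp_rot: [2.708, 1.592, 0.001]
wrist_force: [0.3, 1.0, 1.0]
gripper_width: 0.0212
grip_force: 40.0
```

play_rows(
  deltas=[0, 0, -0.005, 0, 0, 0, 0.1, 0, 0, -0.005, 0, 0, 0, 0.1, 0, 0, 0, 0, 0, 0, 0.1],
)

```text
time: 22.78
tool_pos: [0.4986, 0.3427, 0.0976]
tcp_rot: [-2.709, -1.592, -0.001]
wrist_force: [-1.8, -0.7, 9.9]
gripper_width: 0.0213
grip_force: 40.0
```

The lid snapped past the catches (5 N, then 1 N) and now seats at the predicted height. One more small push, then release and rise.

play_rows(
  deltas=[0, 0, -0.005, 0, 0, 0, 0.1, 0, 0, 0, 0, 0, 0, 0.1, 0, 0, 0, 0, 0, 0, 0.1],
)

```text
time: 23.15
tool_pos: [0.4986, 0.3428, 0.0975]
tcp_rot: [-2.709, -1.592, -0.002]
wrist_force: [-4.1, -2.7, 18.8]
gripper_width: 0.021
grip_force: 40.0
```

play_rows(
  deltas=[0, 0, 0.006, 0, 0, 0, 0.1, 0, 0, 0, 0, 0, 0, 0.6, 0, 0, 0, 0, 0, 0, 0.6, 0, 0, 0, 0, 0, 0, 0.6, 0, 0, 0.03, 0, 0, 0, 0.6, 0, 0, 0.08, 0, 0, 0, 0.6, 0, 0, 0.1, 0, 0, 0, 0.6, 0, 0, 0.1, 0, 0, 0, 0.6],
)

```text
time: 24.15
tool_pos: [0.4986, 0.3428, 0.2226]
tcp_rot: [2.708, 1.592, 0.001]
wrist_force: [-0.4, 0.3, -0.8]
gripper_width: 0.0547
grip_force: 0.0
```

play_rows(
  deltas=[-0.1, -0.08, 0.05, 0, 0, 0, 0.6, -0.1, -0.08, 0.05, 0, 0, 0, 0.6, -0.1, -0.08, 0, 0, 0, 0, 0.6, 0, 0, 0, 0, 0, 0, 0.6, 0, 0, 0, 0, 0, 0, 0.6],
)

```text
time: 24.78
tool_pos: [0.3792, 0.2471, 0.2615]
tcp_rot: [-2.709, -1.592, -0.004]
wrist_force: [0.3, 0.1, 0.2]
gripper_width: 0.0549
grip_force: 0.0
```

```bash
python3 -c "
from f import *
pr()
t=imaging.snapshot('top');s=imaging.snapshot('scene')
for z in (.09,.098): fit(s,'scene',(280,35,390,130),z,.083,(.498,.341),.008)
fit(t,'top',(120,190,220,290),.09,.083,(.498,.341),.008)
# knobs, block still there vs before
t0=cv2.imread('pics/scene1.png')[:,:,::-1]
d=np.abs(s.astype(int)-t0).max(2)>60
for n,(x,y) in dict(g1=(261,205),g2=(243,230),g3=(222,258),blk=(271,247),A=(290,216),B=(253,270),jar=(359,275),bottle=(388,200),green=(327,243),green2=(302,284),red=(207,311)).items(): print(n,d[y-8:y+8,x-8:x+8].mean().round(2),end=' ')
"
```

```text
t 24.775 tcp [0.3792 0.2471 0.2615] yaw_y -29.1 tilt [ 0.002  0.001 -1.   ] w 0.0549 F [0.3 0.1 0.2] g 0.0
scene 0.09 n 131 centre,R mm [498.2 341.1  81.5] res 0.0008 sectors [14 15 21 16 15 15 19 16]
scene 0.098 n 96 centre,R mm [501.6 333.8  80.9] res 0.0006 sectors [14 15 21 16 15  9  0  6]
top 0.09 n 177 centre,R mm [497.8 342.5  81.7] res 0.0007 sectors [ 4 25 25 23 25 25 25 25]
g1 0.17 g2 0.19 g3 0.16 blk 0.24 A 0.52 B 0.52 jar 0.0 bottle 0.0 green 0.0 green2 0.0 red 0.05
```

```bash
python3 m.py | grep knob
```

```text
knob? 392.0 222.5 r mm 22.8 A 119.0 [ 0.561 -0.183  0.047] minrect ((11.62755298614502, 15.20526123046875), 26.56505012512207)
knob? 390.5 212.0 r mm 129.4 A 158.5 [ 0.5871 -0.1789  0.047 ] minrect ((104.23530578613281, 15.810379981994629), 8.829745292663574)
```

The arm's shadow covers the tray, so I'll move clear and check again.

play_rows(
  deltas=[-0.0625, 0.094, 0, 0, 0, 0, 0.6, -0.0625, 0.094, 0, 0, 0, 0, 0.6, -0.0625, 0.094, 0, 0, 0, 0, 0.6, -0.0625, 0.094, 0, 0, 0, 0, 0.6, -0.0625, 0.094, 0, 0, 0, 0, 0.6, -0.0625, 0.094, 0, 0, 0, 0, 0.6, -0.0625, 0.094, 0, 0, 0, 0, 0.6, 0, 0, 0, 0, 0, 0, 0.6],
)

```text
time: 25.92
tool_pos: [0.2022, 0.5128, 0.2594]
tcp_rot: [2.705, 1.597, -0.002]
wrist_force: [-0.5, -0.0, 0.0]
gripper_width: 0.0548
grip_force: 0.0
```

```bash
python3 m.py | grep knob
```

```text
knob? 425.0 262.0 r mm 20.5 A 167.5 [ 0.4658 -0.2654  0.047 ] minrect ((15.55634880065918, 14.142135620117188), 45.0)
knob? 389.2 260.4 r mm 20.1 A 157.0 [ 0.4674 -0.1771  0.047 ] minrect ((14.849241256713867, 14.142135620117188), 45.0)
knob? 355.8 258.2 r mm 19.5 A 148.0 [ 0.4706 -0.0945  0.047 ] minrect ((15.0, 13.0), 90.0)
knob? 391.0 226.0 r mm 29.9 A 237.0 [ 0.5523 -0.1806  0.047 ] minrect ((12.21150016784668, 22.1907901763916), 23.198591232299805)
knob? 391.0 228.0 r mm 139.9 A 152.0 [ 0.5473 -0.1806  0.047 ] minrect ((112.7297592163086, 43.43129348754883), 25.201122283935547)
```

The three good knobs and the block are where they started, both rejects are gone from the tray, and the lid is home. Handing in.

```bash
python3 -c "
from h import *
print(arm.finish_job())"
```

```text
the job is handed in; nothing more can be done
None
```

Job handed in at about 26 s: both rejects are in the tub, the lid is pressed home past its catches, and the good knobs, cork block, bottle and jar are where they started.

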